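# Index the swivel bottle stand to its green stop

### The job

Turn the swivel bottle stand to its green stop: draw the spring index pin up by its black knob, swing the wheel round with the pin held up until the pin is over the green-ringed hole, and let go so that the pin drops fully home in that hole. Keep the bottle standing in its collar.

Things in the scene. Friction and masses are not known exactly. Their poses are not given: they have to be found in the camera images.
- knob (a point): Centre of the index pin's knob: upright black cylinder, 28 mm across, 36 mm high, on the end of the wheel's dark steel arm, 125 mm from the wheel's axis. With the pin home its centre is 106 mm above the worktop. Under it: a brass sleeve 25 mm across, top at 78 mm, and the arm, 36 mm wide, top at 54 mm. The knob spins freely about its upright axis, so grip it any way; fingers need not turn.
- index_pin (a joint): Height of the 12 mm index pin in m: 0 = fully home in a hole, grows as the knob is drawn straight up, stop at 0.034. Home, it locks the wheel; drawn 0.020 it clears the plate and the wheel swings. A spring pushes it down (2.4 N when home, 5.5 N at 0.026): let go, it drops, or rests on the plate at about 0.020 between holes.
- green_stop (a point): Centre of the green-ringed hole, on top of the index plate, 36 mm above the worktop. Ring 46 mm across, dark countersunk hole 31 mm; a pin let go within 10 mm of the centre is drawn in. Five holes lie 40 degrees apart, 125 mm from the axis. The pin starts in the middle one; green is next to it on either side, red on the other; the rest have brass rings.
- wheel_axis (a point): Point on the wheel's upright axis, at the top of the fixed grey metal index plate, 36 mm above the worktop. The knob travels on a circle of 125 mm radius about it. Round plinth 320 mm across; wooden wheel 168 mm across, its top 54 mm above the worktop. With the pin drawn, the wheel turns easily (about 1 N at the knob, moved slowly).
- bottle_mid (a point): Centre, half-way up, of the half-bottle (58 mm across, 235 mm high, about 0.66 kg) that stands loose in a 30 mm high brass collar on the wheel, 40 mm from the axis on the side away from the knob. Its top is 289 mm above the worktop. Its z axis points up.
Things that resemble listed ones, but are neither listed nor needed, are in the scene too. What is shaped like the part that bears bottle_mid but orange is not meant.

How it is judged:
By the outcome, as a careful person would: the job done as asked, in the order asked, and still so for the second after the job is handed in, with the robot touching nothing.
It also fails if it takes over 32 s, if anything falls off the work surface, if the arm or the gripper's body presses on something with over 40 N, if the wrist force passes 120 N, or if a joint passes its speed limit or range.

### The arm

A 7-joint arm with a two-finger parallel gripper is mounted at the origin on a cart in front of the work surface, level with it; the furniture and walls round the work are solid. World frame = base frame: x ahead of the robot, y to its left, z up, the work surface at z = 0. Lengths are in m, angles in rad, forces in N, time in s.
With the tool pointing down it reaches from about 0.4 to 0.85 m from the base axis. Payload 10.4 kg.
Tool frame: the origin (TCP) lies at the very end of the fingers, on their centre line; the grasp point (between the pads) lies 19 mm behind it; z points along the fingers, x is the direction in which the jaws open and shut, and the axes are right-handed (so a half turn about z gives the same grasp; the last joint's range is limited). The gripper opens to 87 mm and grips with 3 to 60 N. Pads are 19 mm wide; open, the fingers measure 117 mm over their backs; the gripper's body (75 mm by 190 mm) begins 51 mm behind the grasp point.
Start: joints at [-0.023, 0.332, -0.065, 1.46, 0.022, 1.35, -0.088], TCP at [0.625, 0, 0.223] pointing down, gripper open.
Joint ranges: [-2.6, 2.6], [-0.5, 2.12], [-1.47, 1.34], [0.16, 2.42], [-1.27, 4.41], [0.06, 2.06], [-2.6, 2.6]. Speed limits (rad/s): [2.22, 2.22, 2.79, 2.79, 3.14, 3.14, 3.14].

### API

Orientations are given as a unit quaternion [x, y, z, w].
In Python, from bench import r gives the robot as it stands. The module is installed in compiled form; this text tells all that it offers.
- The arm moves only by the tool carry_out, never from a script. Its argument "commands" is a list that holds one entry, the list of rows, each a list of 7 numbers: the closure in counts, from 0 (fully open) to 255 (shut), then the shift along the tool's x, y, z in units of 25 mm (1.0 is 25 mm), then the turn, a rotation vector about the tool's x, y, z in units of 5 degrees (1.0 is 5 degrees). A call has 1 to 12 rows; each row is the pose to reach, as a shift and turn from the pose measured when the call began, along the tool's axes at that moment; what a row does not reach only later rows make up. A row lasts 1/8 s, in which the tool goes at most 62.5 mm and 10.7 degrees, less where a joint would pass 70% of its speed; a pose out of reach is approached as far as the arm can. A call with a gripper value outside its range is refused whole. The fingers move at their own pace and stop on an object; "grip_force" is the grip in N (left out, the last holds). Time passes only in rows, so rows that repeat a pose let the fingers close. It gives the time, the measured TCP pose, the force and the opening at its end, in the units of the state.
- r.read_state(): the state, without advancing time (a new reading comes with each control period).
- r.camera(name): name is "scene" or "side" or "wrist"; returns the picture (420x560x3 uint8, blue, green, red); there is no depth.
- r.camera_info(name): a dict with "fx", "fy", "cx", "cy" (pixels), "origin" and "rotation" of the camera in the world. Camera axes: x right, y down, z forward; pixel columns grow to the right and rows downward; lengths in m; the calibration is good to about 2 mm. A picture is of the moment at which its call begins: read the wrist's pose just before it. camera_info takes no time and is no camera call; for the wrist camera it gives the pose at the moment of the call.
- r.close_job(): hands the job in, once; it reports no verdict.
The state is a dict: "time": time; "joint_positions": joint angles; "joint_vel": joint speeds; "joint_torque": joint torques, N m; "ee_pos": TCP position; "eef_rot": TCP orientation; "ft_force": force on the tool from outside, world axes, zero at the start; "torque": the same for the moment, N m; "width": finger opening in m.
Only numpy, scipy, OpenCV 4.12 (cv2) and the standard library are available. Lean on these libraries where they do the work, as an engineer would, in place of code of your own. Each camera call takes 0.05 s, during which the arm holds its last target.

## Working session

There is one attempt and no reset: what is moved stays moved. The work goes in short steps, Python scripts to look and compute and a tool call to move; the robot and the scene stay as the last step left them, time stands still between calls to the robot, and variables do not carry over. Pictures are saved under pics/ and viewed, and the job is handed in when it is done.

Besides the shell and the picture viewer there is one more tool, called after "Request:" by a JSON object that holds its "op" and its "data". carry_out: Moves the arm, as the interface text tells. Its arguments: {"type":"object","properties":{"commands":{"type":"array"},"grip_force":{"type":"number"}},"required":["commands"]}

```bash
mkdir -p pics; python3 - <<'E'
from bench import r
import cv2,json
s=r.read_state();print({k:(v if not hasattr(v,'tolist') else v.tolist()) for k,v in s.items()})
for n in("scene","side","wrist"):
    i=r.camera_info(n);print(n,i)
    cv2.imwrite(f"pics/{n}0.png",r.camera(n))
E
```

```text
{'time': 0.0, 'joint_positions': [-0.02260379372618263, 0.3328471849824594, -0.0647241964460681, 1.460973240618532, 0.021578306183991522, 1.349907423506652, -0.08849789430539562], 'joint_vel': [-0.0007803636134775799, -0.0009667135187140651, 0.0017316727942826094, 6.928789855350001e-06, 0.000934220104816916, -0.0016390348452466818, 0.0002639499447204247], 'joint_torque': [-0.0008355218051292468, -62.324795722961426, 0.02406609244644642, -38.98950934410095, -0.06146109430119395, 0.03980320296250284, 0.00026361631171312183], 'ee_pos': [0.6245940199246884, 1.715700570536651e-05, 0.22175417684770907], 'eef_rot': [0.9999997403194143, 2.2833619034459584e-05, -0.0007200262604330171, 2.0047800519801492e-05], 'ft_force': [0.4753191643719097, -0.45869620323470983, 0.01053398274803565], 'torque': [-0.01502747105910863, 0.045780052534921796, -0.023402651533744004], 'width': 0.0868559662623815}
scene {'fx': 411.11754860281445, 'fy': 411.11754860281445, 'cx': 278.89508627675855, 'cy': 209.05242146961544, 'origin': array([-0.00189231,  0.61841136,  0.45364083]), 'rotation': array([-0.36485174,  0.74523788, -0.50316074,  0.24152222])}
side {'fx': 498.660330565499, 'fy': 498.660330565499, 'cx': 275.56356756829393, 'cy': 202.79983603262787, 'origin': array([ 0.51224817, -0.49532553,  0.68099973]), 'rotation': array([ 0.9068505 , -0.04781023,  0.03161555, -0.4175366 ])}
wrist {'fx': 361.5893506615187, 'fy': 361.5893506615187, 'cx': 284.8835759522669, 'cy': 205.14228511364266, 'origin': array([0.6257411 , 0.08300001, 0.38361701]), 'rotation': array([ 9.88314377e-01, -5.67593571e-04, -7.50598372e-04,  1.52426396e-01])}
```

View pics/scene0.png

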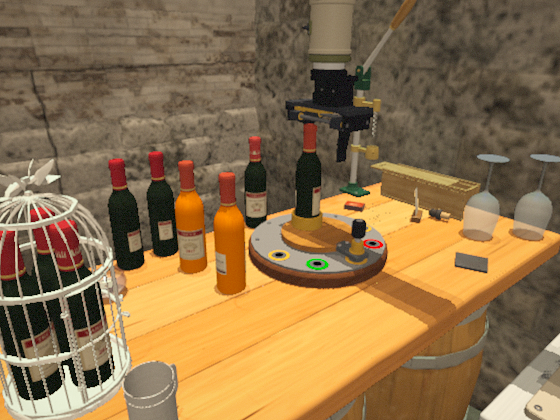

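View pics/side0.png

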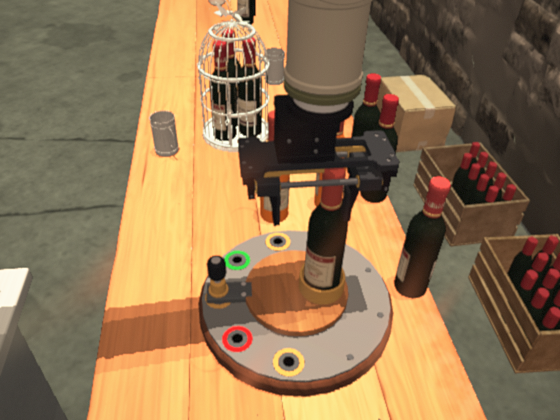

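View pics/wrist0.png

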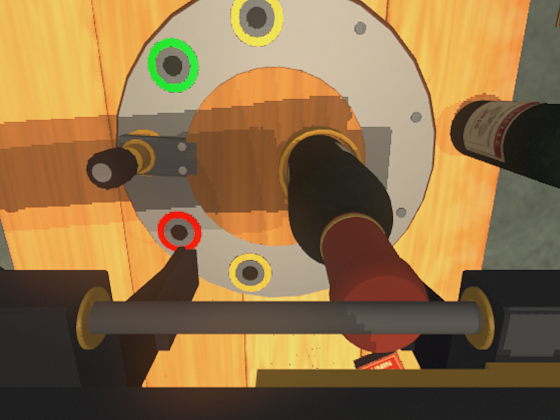

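```bash
cat > h.py <<'E'
import numpy as np
from scipy.spatial.transform import Rotation as R
def ray(i,uv):
    d=np.array([(uv[0]-i["cx"])/i["fx"],(uv[1]-i["cy"])/i["fy"],1.])
    return np.array(i["origin"]),R.from_quat(i["rotation"]).apply(d)
def onz(i,uv,z):
    o,d=ray(i,uv);return o+d*(z-o[2])/d[2]
def proj(i,p):
    c=R.from_quat(i["rotation"]).inv().apply(np.array(p)-i["origin"])
    return np.round([i["fx"]*c[0]/c[2]+i["cx"],i["fy"]*c[1]/c[2]+i["cy"]],1)
E
python3 - <<'E'
from bench import r
from h import *
import cv2
I={n:r.camera_info(n) for n in("scene","side","wrist")}
P={"wrist":dict(g=(173,66),r=(179,232),b1=(257,17),b2=(250,272)),
"side":dict(g=(237,260),r=(237,339),b1=(278,241),b2=(289,362)),
"scene":dict(g=(317,264),r=(373,244),b1=(279,255))}
from scipy.optimize import least_squares
for n in P:
    q={k:onz(I[n],v,.036)[:2] for k,v in P[n].items()}
    print(n,{k:np.round(v,4) for k,v in q.items()})
    A=np.array(list(q.values()))
    f=least_squares(lambda c:np.hypot(*(A-c).T)-.125,[.65,.1]);print(f.x,f.fun)
print("knobtop wrist",onz(I["wrist"],(102,172),.124),"side",onz(I["side"],(216,262),.124),"scene",onz(I["scene"],(359,222),.124))
ims=[]
for n,(u,v) in dict(scene=(330,240),side=(230,290),wrist=(160,150)).items():
    im=cv2.imread(f"pics/{n}0.png");w=75
    ims.append(cv2.resize(im[v-w:v+w,u-w:u+w],(400,400),interpolation=cv2.INTER_CUBIC))
cv2.imwrite("pics/c1.png",np.hstack(ims[:2]));cv2.imwrite("pics/c2.png",ims[2])
E
```

```text
wrist {'g': array([0.5248, 0.1045]), 'r': array([ 0.5158, -0.0559]), 'b1': array([0.6013, 0.1441]), 'b2': array([ 0.5878, -0.1019])}
[0.61595907 0.01961038] [-0.00042328  0.00040478  0.00031661 -0.00022332]
side {'g': array([0.5241, 0.1068]), 'r': array([ 0.5152, -0.0547]), 'b1': array([0.6011, 0.1466]), 'b2': array([ 0.588 , -0.1013])}
[0.61465222 0.02139943] [-0.00051511  0.0002064   0.00097475  0.00050175]
scene {'g': array([0.524 , 0.1038]), 'r': array([ 0.5135, -0.0571]), 'b1': array([0.6008, 0.1417])}
[0.61403214 0.01724824] [-1.17035722e-04  8.73022993e-05  1.33773832e-04]
knobtop wrist [0.49143802 0.02653255 0.124     ] side [0.49080219 0.02361513 0.124     ] scene [0.48465619 0.03215302 0.124     ]
```

View pics/c1.png

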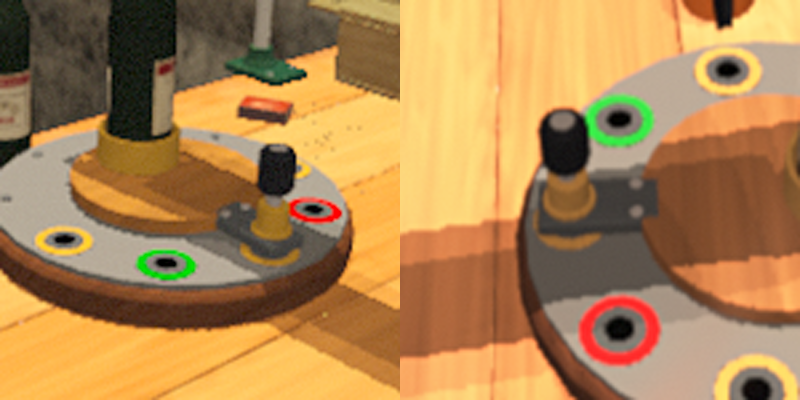

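View pics/c2.png

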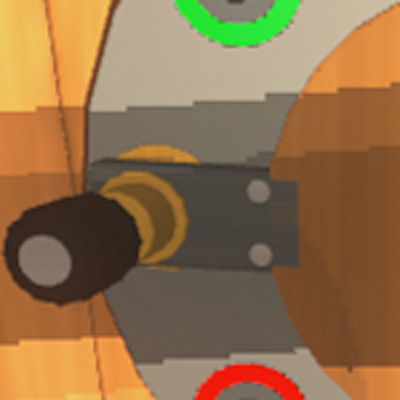

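```bash
python3 - <<'E'
from bench import r
from h import *
I={n:r.camera_info(n) for n in("scene","side","wrist")}
for n,u in (("scene",(231,286)),("scene",(192,266)),("scene",(163,250)),("scene",(129,262)),("scene",(256,222)),("side",(274,215)),("side",(411,288)),("side",(345,190))):
    print(n,u,onz(I[n],u,0.0).round(3))
for a,b in (((.49,.027,.124),"knob"),((.655,.018,.289),"bottle top")):
    print(b,[proj(I[n],a) for n in I])
E
```

```text
scene (231, 286) [0.609 0.257 0.   ]
scene (192, 266) [0.728 0.282 0.   ]
scene (163, 250) [0.837 0.301 0.   ]
scene (129, 262) [0.829 0.384 0.   ]
scene (256, 222) [0.837 0.035 0.   ]
side (274, 215) [0.607 0.258 0.   ]
side (411, 288) [0.826 0.044 0.   ]
side (345, 190) [0.77  0.324 0.   ]
knob [array([358.7, 220.5]), array([215.4, 260.4]), array([ 99.9, 171.4])]
bottle top [array([309.5, 124.6]), array([334.1, 170.4]), array([381.7, 315.1])]
```

Request:
{"op": "carry_out", "data": {"commands": [[[0,0,0,-1.3,0,0,0],[0,0,0,-2.8,0,0,0],[0,0,0,-4,0,0,0],[0,0,0,-4.2,0,0,0],[0,-1.5,-0.3,-4.2,0,0,0],[0,-3,-0.6,-4.2,0,0,0],[0,-4.5,-0.9,-4.2,0,0,0],[0,-5.4,-1.08,-4.2,0,0,0],[0,-5.4,-1.08,-3,0,0,0],[0,-5.4,-1.08,-1,0,0,0],[0,-5.4,-1.08,1,0,0,0],[0,-5.4,-1.08,1,0,0,0]]], "grip_force": 40}}

```text
time: 1.65
ee_pos: [0.4869, 0.0266, 0.1933]
eef_rot: [1.0, 0.0, -0.005, 0.001]
ft_force: [0.2, -1.0, 0.8]
width: 0.0868
```

```bash
python3 - <<'E'
from bench import r
import cv2
from h import *
s=r.read_state();print(s["time"],s["ee_pos"],s["eef_rot"],s["ft_force"])
i=r.camera_info("wrist");print(proj(i,(.49,.027,.124)))
a=r.camera("wrist");cv2.imwrite("pics/w1.png",a)
b=r.camera("side");cv2.imwrite("pics/s1.png",b)
E
```

```text
1.65 [0.48685588 0.02660827 0.19329207] [ 9.99989726e-01  6.08424957e-05 -4.50455218e-03  5.02991833e-04] [ 0.17376879 -1.00792646  0.78810804]
[289.3 218.6]
```

View pics/w1.png

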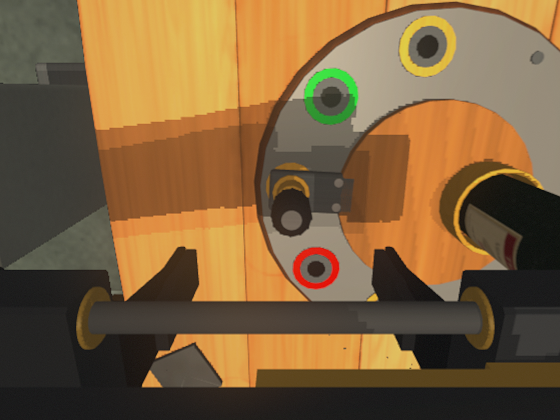

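View pics/s1.png

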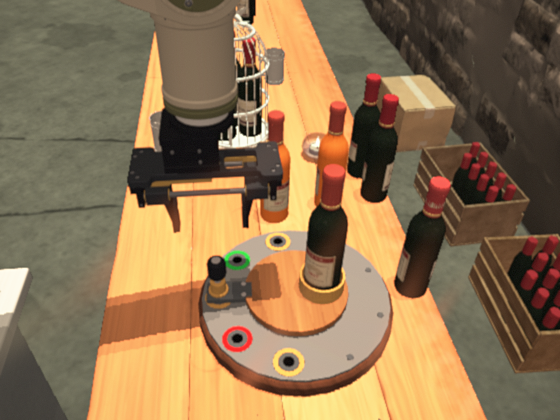

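Request:
{"op": "carry_out", "data": {"commands": [[[0,0.2,0,1.2,0,0,0],[0,0.2,0,2.4,0,0,0],[0,0.2,0,3.4,0,0,0],[0,0.2,0,4.0,0,0,0],[0,0.2,0,4.25,0,0,0],[0,0.2,0,4.25,0,0,0],[0,0.2,0,4.25,0,0,0]]]}}

```text
time: 2.62
ee_pos: [0.4955, 0.0271, 0.0928]
eef_rot: [1.0, 0.0, 0.0, -0.0]
ft_force: [0.3, -0.3, 0.3]
width: 0.0871
```

```bash
python3 - <<'E'
from bench import r
import cv2
from h import *
s=r.read_state();print(s["time"],s["ee_pos"],s["eef_rot"],s["ft_force"])
a=r.camera("wrist");b=r.camera("side")
cv2.imwrite("pics/w2.png",np.hstack([cv2.resize(a[140:340,140:440],(400,267)),cv2.resize(b[150:350,120:420],(400,267))]))
E
```

```text
2.625 [0.49547914 0.02709894 0.09276826] [ 9.99999961e-01  1.38808984e-06  2.66978158e-04 -7.64758937e-05] [ 0.28166339 -0.30065883  0.27988247]
```

View pics/w2.png

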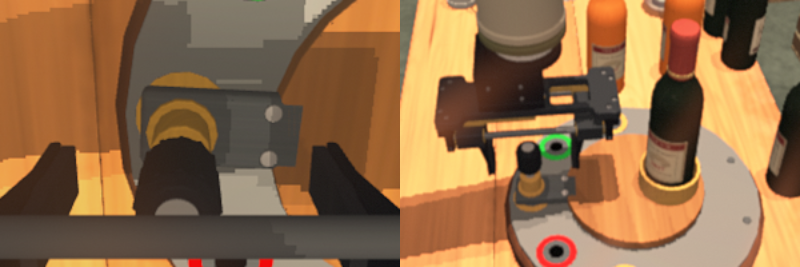

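Request:
{"op": "carry_out", "data": {"commands": [[[0,-0.18,0,0.25,0,0,0],[0,-0.18,0,0.25,0,0,0],[120,-0.18,0,0.25,0,0,0],[255,-0.18,0,0.25,0,0,0],[255,-0.18,0,0.25,0,0,0],[255,-0.18,0,0.25,0,0,0],[255,-0.18,0,0.25,0,0,0]]], "grip_force": 40}}

```text
time: 3.6
ee_pos: [0.4908, 0.0271, 0.0863]
eef_rot: [1.0, -0.0, 0.0, -0.0]
ft_force: [0.4, 0.3, 0.7]
width: 0.0453
```

```bash
python3 - <<'E'
from bench import r
import cv2
from h import *
s=r.read_state();print(s["time"],s["ee_pos"],s["eef_rot"],s["ft_force"],s["width"])
a=r.camera("wrist");b=r.camera("side")
cv2.imwrite("pics/w3.png",np.hstack([cv2.resize(a[140:340,140:440],(400,267)),cv2.resize(b[150:350,120:420],(400,267))]))
E
```

```text
3.6 [0.4907887  0.0270734  0.08627128] [ 9.99999993e-01 -1.32135259e-05  1.00198030e-04 -5.86740185e-05] [0.35670659 0.30323568 0.7067205 ] 0.04527882193868084
```

View pics/w3.png

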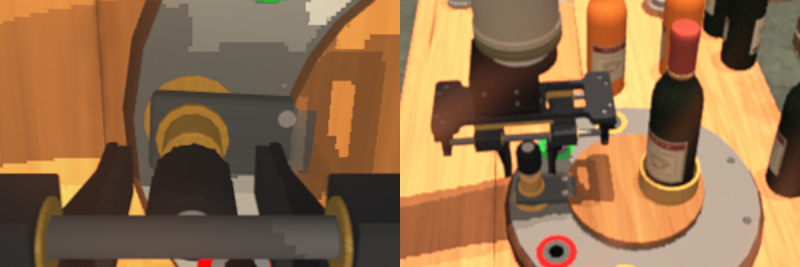

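Still closing (45 mm), knob centred between the fingers. Continue closing.

Request:
{"op": "carry_out", "data": {"commands": [[[255,0,0,0,0,0,0],[255,0,0,0,0,0,0],[255,0,0,0,0,0,0],[255,0,0,0,0,0,0],[255,0,0,0,0,0,0]]], "grip_force": 40}}

```text
time: 4.32
ee_pos: [0.4906, 0.0271, 0.0862]
eef_rot: [1.0, -0.0, -0.0, -0.0]
ft_force: [-3.6, 0.9, 2.7]
width: 0.0264
```

Request:
{"op": "carry_out", "data": {"commands": [[[255,0,0,-0.25,0,0,0],[255,0,0,-0.5,0,0,0],[255,0,0,-0.75,0,0,0],[255,0,0,-1.0,0,0,0],[255,0,0,-1.1,0,0,0],[255,0,0,-1.1,0,0,0],[255,0,0,-1.1,0,0,0]]]}}

```text
time: 5.2
ee_pos: [0.4905, 0.027, 0.1135]
eef_rot: [1.0, -0.0, -0.0, -0.0]
ft_force: [-0.8, 0.5, -6.8]
width: 0.0267
```

```bash
python3 - <<'E'
from bench import r
import cv2
from h import *
s=r.read_state();print(s["time"],s["ee_pos"],s["eef_rot"],s["ft_force"],s["width"])
a=r.camera("wrist");b=r.camera("side")
cv2.imwrite("pics/w4.png",np.hstack([cv2.resize(a[140:340,140:440],(400,267)),cv2.resize(b[200:320,150:330],(400,267))]))
ax=np.array([.6148,.0198])
k=s["ee_pos"][:2]-ax;print(np.hypot(*k),np.degrees(np.arctan2(*k[::-1])))
g=np.array([.5244,.105])-ax;print(np.hypot(*g),np.degrees(np.arctan2(*g[::-1])))
E
```

```text
5.2 [0.49045092 0.0270286  0.11351317] [ 9.99999963e-01 -6.56031875e-06 -2.72772265e-04 -1.11915869e-05] [-0.76622906  0.46754249 -6.84822386] 0.026699593280995113
0.12455900563384101 176.67305489524767
0.12422238123623297 136.6961902644944
```

View pics/w4.png

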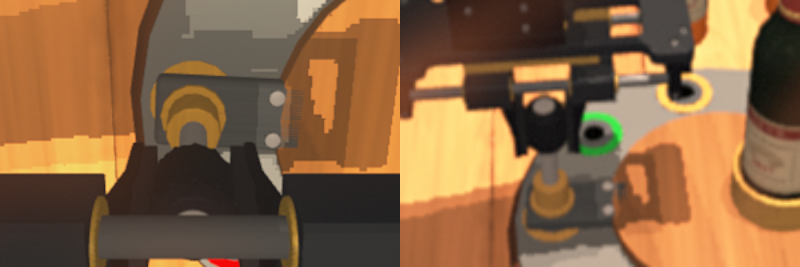

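Request:
{"op": "carry_out", "data": {"commands": [[[255,0.02,-0.22,0,0,0,0],[255,0.04,-0.43,0,0,0,0],[255,0.08,-0.65,0,0,0,0],[255,0.13,-0.86,0,0,0,0],[255,0.18,-1.07,0,0,0,0],[255,0.24,-1.28,0,0,0,0],[255,0.32,-1.49,0,0,0,0],[255,0.4,-1.69,0,0,0,0],[255,0.49,-1.89,0,0,0,0],[255,0.59,-2.08,0,0,0,0],[255,0.59,-2.08,0,0,0,0],[255,0.59,-2.08,0,0,0,0]]]}}

```text
time: 6.8
ee_pos: [0.5051, 0.0791, 0.1135]
eef_rot: [1.0, 0.0, -0.0, -0.0]
ft_force: [-2.5, 0.7, -5.3]
width: 0.027
```

```bash
python3 - <<'E'
from bench import r
import cv2
from h import *
s=r.read_state();print(s["time"],s["ee_pos"],s["eef_rot"],s["ft_force"],s["width"])
a=r.camera("wrist");b=r.camera("side")
cv2.imwrite("pics/w5.png",np.hstack([cv2.resize(a,(400,300)),cv2.resize(b[90:300,130:410],(400,300))]))
ax=np.array([.6148,.0198])
k=s["ee_pos"][:2]-ax;print(np.hypot(*k),np.degrees(np.arctan2(*k[::-1])))
E
```

```text
6.8 [0.50507735 0.07910657 0.11345996] [ 9.99999902e-01  9.94763680e-06 -4.34215553e-04 -8.85570747e-05] [-2.47146743  0.71182007 -5.29240392] 0.026968948981669263
0.12472501720937279 151.60818218853754
```

View pics/w5.png

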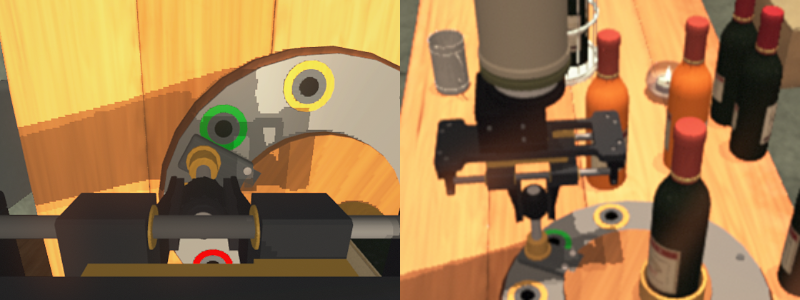

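Request:
{"op": "carry_out", "data": {"commands": [[[255,0.1,-0.18,0,0,0,0],[255,0.22,-0.37,0,0,0,0],[255,0.34,-0.55,0,0,0,0],[255,0.48,-0.72,0,0,0,0],[255,0.62,-0.89,0,0,0,0],[255,0.69,-0.97,0,0,0,0],[255,0.76,-1.05,0,0,0,0],[255,0.76,-1.05,0,0,0,0],[255,0.76,-1.05,0,0,0,0],[255,0.76,-1.05,0,0,0,0]]]}}

```text
time: 8.15
ee_pos: [0.5239, 0.1053, 0.1135]
eef_rot: [1.0, -0.0, -0.0, -0.0]
ft_force: [-3.1, 3.5, -6.1]
width: 0.0269
```

```bash
python3 - <<'E'
from bench import r
import cv2
from h import *
s=r.read_state();print(s["time"],s["ee_pos"],s["eef_rot"],s["ft_force"],s["width"])
a=r.camera("wrist");b=r.camera("side")
cv2.imwrite("pics/w6.png",np.hstack([cv2.resize(a[100:350,120:420],(400,333)),cv2.resize(b[90:300,130:410],(400,333))]))
ax=np.array([.6148,.0198])
k=s["ee_pos"][:2]-ax;print(np.hypot(*k),np.degrees(np.arctan2(*k[::-1])))
E
```

```text
8.15 [0.52392329 0.10527773 0.11346439] [ 9.99999872e-01 -7.54068594e-05 -4.87615381e-04 -1.14195784e-04] [-3.12270285  3.46773055 -6.09721095] 0.026928229941998064
0.12475984398011637 136.7535264291398
```

View pics/w6.png

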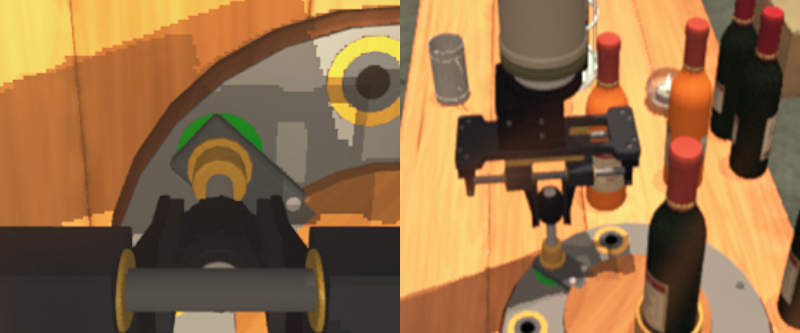

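Request:
{"op": "carry_out", "data": {"commands": [[[90,0,0,0,0,0,0],[90,0,0,0,0,0,0],[90,0,0,0,0,0,0],[90,0,0,0,0,0,0],[90,0,0,0,0,0,0],[90,0,0,0,0,0,0]]]}}

```text
time: 9.0
ee_pos: [0.5239, 0.1052, 0.1135]
eef_rot: [1.0, -0.0, -0.0, -0.0]
ft_force: [-0.8, 0.3, 0.6]
width: 0.0564
```

```bash
python3 - <<'E'
from bench import r
import cv2
from h import *
s=r.read_state();print(s["time"],s["ee_pos"],s["ft_force"],s["width"])
a=r.camera("wrist");b=r.camera("side")
cv2.imwrite("pics/w7.png",np.hstack([cv2.resize(a[100:350,120:420],(400,333)),cv2.resize(b[90:300,130:410],(400,333))]))
E
```

```text
9.0 [0.5239474  0.1052348  0.11345261] [-0.78089027  0.31000024  0.57988568] 0.05643959081457674
```

View pics/w7.png

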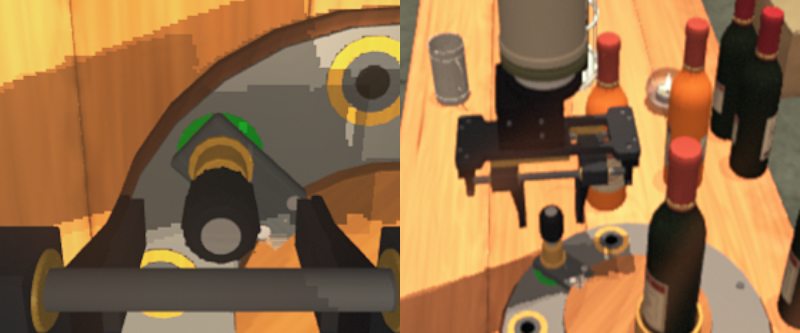

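Request:
{"op": "carry_out", "data": {"commands": [[[60,0,0,-0.6,0,0,0],[0,0,0,-1.6,0,0,0],[0,0,0,-2.8,0,0,0],[0,-0.6,0,-4,0,0,0],[0,-1.5,0,-5,0,0,0],[0,-1.8,0,-5.5,0,0,0],[0,-1.8,0,-5.5,0,0,0],[0,-1.8,0,-5.5,0,0,0]]]}}

```text
time: 10.1
ee_pos: [0.4792, 0.105, 0.2501]
eef_rot: [1.0, -0.0, -0.001, 0.0]
ft_force: [0.7, -0.1, -1.3]
width: 0.0871
```

```bash
python3 - <<'E'
from bench import r
import cv2
from h import *
s=r.read_state();print(s["time"],s["ee_pos"],s["ft_force"],s["width"])
I={n:r.camera_info(n) for n in("scene","side","wrist")}
for n in I:
    print(n,"home",proj(I[n],(.5238,.1055,.124)),"at20mm",proj(I[n],(.5238,.1055,.144)))
c=[]
for n,(u,v) in dict(scene=(320,220),side=(235,215)).items():
    im=r.camera(n);cv2.imwrite(f"pics/{n}8.png",im);w=50;print(n,u-w,v-w)
    c.append(cv2.resize(im[v-w:v+w,u-w:u+w],(400,400),interpolation=cv2.INTER_CUBIC))
cv2.imwrite("pics/c8.png",np.hstack(c))
cv2.imwrite("pics/w8.png",r.camera("wrist"))
E
```

```text
10.1 [0.47916272 0.10503745 0.25007969] [ 0.70703286 -0.05452802 -1.29952656] 0.08710689036633103
scene home [318.3 224.7] at20mm [318.8 215.3]
side home [235.1 223.7] at20mm [234.7 214.6]
wrist home [338.2 195.4] at20mm [341.8 202.5]
scene 270 170
side 185 165
```

View pics/c8.png

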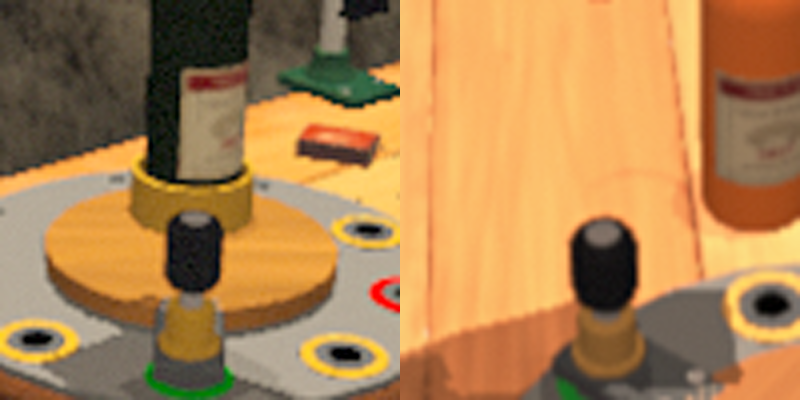

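View pics/scene8.png

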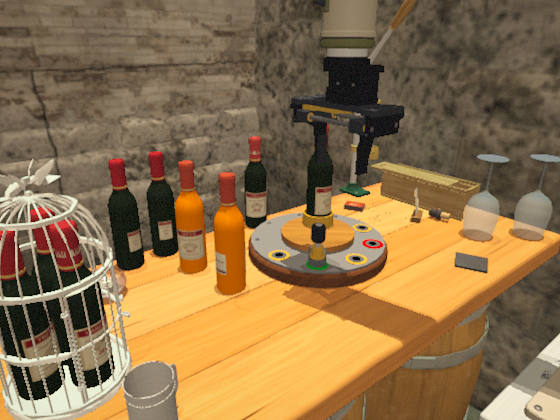

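View pics/w8.png

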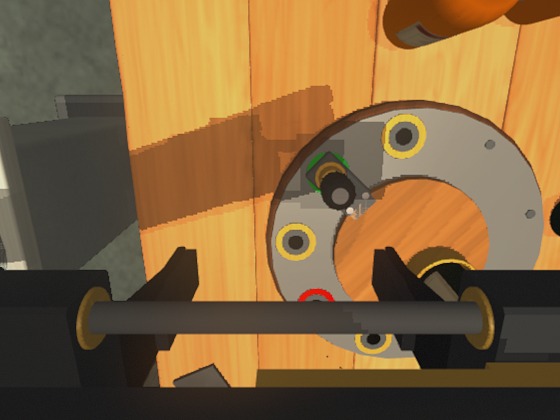

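```bash
python3 - <<'E'
from bench import r
print(r.close_job())
E
```

```text
the job is handed in; nothing more can be done
None
```

The stand is at its green stop, and I handed the job in at about 10 s of the 32 s allowed. I gripped the knob, drew the pin up 27 mm, swung the wheel 40° along its arc, and opened the gripper over the green-ringed hole. The arm then backed well clear.

- **Pin:** The knob top shows at about (319, 224) in the scene view and (236, 223) in the side view. With the pin fully home at green it should be at (318, 225) and (235, 224). Resting on the plate it would be about 9 px higher, so the pin is home, though this reading is only good to 1 or 2 mm.
- **Bottle:** It was upright in its collar in the last scene picture.
- **Forces:** The wrist force stayed under about 8 N in every reading I took. It was about 1.5 N at the last one, with the gripper away from everything.

No check failed. The three cameras put the wheel axis within about 4 mm of each other, well inside the 10 mm the hole allows. The first descent stopped about 6 mm high and 4.5 mm to one side, and I corrected that before closing on the knob.

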